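Lock the practice jaw and hold the curing light over the filled tooth

TASK

First lock the practice jaw in its jig: swing the latch by its yellow knob fully closed, so that the bar rests in the blue catch. Then take the red curing light out of its cradle, carry it over the instrument rack without bumping anything, and bring its lens, facing straight down, centred about 8 mm above the tooth with the blue filling, with the light's handle running straight out over the latch side of the jig. The filling is soft, so never let the light touch the teeth or the jig; finish while still holding the light there, motionless, without putting it down or letting go.

Things in the scene. Friction and masses are not known exactly. Their poses are not given: they have to be found in the camera images.
- jig: fixed jig: aluminium plate (x -102 to +63, y +-70, 12 thick) with a plaster block (top 30 above the table, from x = -32, a 30 wide, 28 high tongue under the latch) and a pink jaw with ivory teeth, tops at 50. Origin on the table at mid-width; z up, x from the latch side (-x) over the front teeth to the jaw's open back, y left. Either side of the rack, turned up to 17 degrees
- latch (a joint): angle of the latch, a flat steel bar 14 wide, 30 to 38 above the table, on a vertical axis at latch_hinge. 0 = closed against a stop: bar along the jig's -y, over the tongue, its end in the blue catch; grows as the bar swings out to the jig's -x (clockwise from above), to 1.5 rad. Slightly stiff (0.5 N at the knob), stays where left
- latch_hinge (a point): on the latch's hinge axis at mid-thickness of the bar, 34 above the table; at (-85, +40) mm in the jig's x, y. Its axes are those of the jig
- latch_knob (a point): centre of the top of the yellow knob, an upright cylinder 14 dia x 22 tall on the latch bar, its top 60 above the table, its axis 80 from the hinge axis. When closed it is 46 clear of the plaster block; the catch (12 wide, up to 41 above the table) begins 12 beyond the knob's axis. Axes turn with the bar: hinge to knob is -y
- filled_tooth: the molar with the bright blue filling, 11.5 x 11 x 8.5 mm, one of four molar places in the jaw (two each side, neighbours 13 apart); fixed to the jig, origin at the centre of its underside, axes parallel to the jig's
- filling_top (a point): centre of the top of the blue filling, 50.5 above the table
- molar_b: plain ivory molar, 11.5 x 11 x 8 mm, fixed in the jaw, origin at the centre of its underside
- molar_c: plain ivory molar, 11.5 x 11 x 8 mm, fixed in the jaw, origin at the centre of its underside
- molar_d: plain ivory molar, 11.5 x 11 x 8 mm, fixed in the jaw, origin at the centre of its underside
- light: red cordless curing light, loose, 110 to 180 g. Straight body 150 x 24 x 24 mm along x, black butt at -x; origin at the body's centre, close to its centre of mass: grip it there across y (black patch on top). White head 28 dia, 24 tall at x = +85, with a black nozzle, 12 dia at its end, pointing down (-z). Lies level in its cradle, origin 62 above the table
- light_lens (a point): centre of the nozzle's end, at (85, 0, -40) mm from the light's origin, in its axes
- light_butt (a point): centre of the butt end, at (-81, 0, 0) mm from the light's origin
- cradle: fixed cradle for the light, base plate 150 x 70 x 8 mm, with two rests 100 apart along x (each 12 thick, 40 wide, seat 50 above the table, side ears to 61 with 28 between them). 88 free between the rests, down to the plate. Origin under its centre, on the table; axes as the light's
- rack: fixed steel instrument rack between jig and cradle, 220 (x) x 60 (y) mm, shelf 90 high, upright instruments to 125 above the table; origin under its centre
- amber_bottle: small amber glass bottle, black cap, 32 dia x 70 tall mm, loose, upright, origin at the centre of its underside; not to be disturbed
- white_jar: white jar with blue cap, 52 dia x 50 tall mm, loose, upright, origin at the centre of its underside; not to be disturbed
- steel_cup: steel cup, 64 dia x 60 tall mm, loose, upright, origin at the centre of its underside; not to be disturbed
- mixing_dish: white ceramic mixing dish, 60 dia x 28 tall mm, loose, upright, origin at the centre of its underside; not to be disturbed
- green_bottle: green bottle, white cap, 36 dia x 90 tall mm, loose, upright, origin at the centre of its underside; not to be disturbed
- shade_box: flat grey box with black top, 50 x 90 x 22 mm, loose, upright, origin at the centre of its underside; not to be disturbed

How it is judged:
On the way, in this order (a step that is already met when the one before it is completed fails the run):
1. the latch is closed, its bar in the catch, with the light still in its cradle (value of joint latch below 0.06 rad and height (world z) of light below 0.075 m), for 0.2 s.
2. the light is lifted out of its cradle (height (world z) of light above 0.1 m), for 0.1 s.
At the end, for the whole second after the job is handed in: latch closed (under 0.06 rad); the light held still by the fingers alone, its lens within 5 mm sideways of the filling's centre and 3 to 15 mm above it, level within 7 degrees, its handle within 11 degrees of the jig's x axis with the butt on the latch side; touching nothing but the fingers (value of joint latch below 0.06 rad and horizontal distance between light_lens and filling_top below 0.005 m and z of light_lens in the frame of filling_top between 0.003 and 0.015 m and angle between light's own z axis and vertical below 0.12 rad and angle between the x axis of light and the x axis of jig, either way round below 0.2 rad and x of light_butt in the frame of jig below -0.1 m and linear speed of light below 0.01 m/s and angular speed of light below 0.1 rad/s and contact force between light and the fingers above 2 N and contact force between light and jig below 0.2 N and contact force between light and filled_tooth below 0.2 N and contact force between light and molar_b below 0.2 N and contact force between light and molar_c below 0.2 N and contact force between light and molar_d below 0.2 N and contact force between light and rack below 0.2 N and contact force between light and cradle below 0.2 N and contact force between light and amber_bottle below 0.2 N and contact force between light and white_jar below 0.2 N and contact force between light and steel_cup below 0.2 N and contact force between light and mixing_dish below 0.2 N and contact force between light and green_bottle below 0.2 N and contact force between light and shade_box below 0.2 N); the arm keeps its last pose, push and grip.
It fails at once if the light touches the jaw, teeth, latch or jig (over 0.3 N) (contact force between light and jig above 0.3 N or contact force between light and filled_tooth above 0.3 N or contact force between light and molar_b above 0.3 N or contact force between light and molar_c above 0.3 N or contact force between light and molar_d above 0.3 N).
It fails at once if the light bumps the instrument rack (over 1 N) (contact force between light and rack above 1 N).
It fails at once if the arm bumps the instrument rack (over 3 N) (contact force between the arm and rack above 3 N).
It fails at once if a bystander is moved more than 20 mm or tipped (distance of any of amber_bottle, white_jar, steel_cup, mixing_dish, green_bottle, shade_box from where it was at the start of the episode above 0.02 m or angle between any of amber_bottle, white_jar, steel_cup, mixing_dish, green_bottle, shade_box's own z axis and vertical above 0.5 rad).
It also fails if it takes over 61 s, if anything falls off the work surface, if the arm or the gripper's body presses on something with over 40 N, if the wrist force passes 120 N, or if a joint passes its speed limit or range.

ROBOT

A 6-joint arm with a two-finger parallel gripper is mounted at the origin on the work surface. World frame = base frame: x ahead of the robot, y to its left, z up, the work surface at z = 0. Lengths are in m, angles in rad, forces in N, time in s.
With the tool pointing down it reaches from about 0.35 to 0.725 m from the base axis. Payload 4.3 kg.
Tool frame: the origin (TCP) lies between the finger pads; the fingertips stand env.nose_length ahead of it and the grasp point (between the pads) lies 2 mm behind it (env.nose_length is the distance from the TCP to the fingertips, in m); z points along the fingers, y is the line along which they close (so a half turn about z gives the same grasp; the last joint's range is limited). The gripper opens to 85 mm and grips with 20 to 120 N. Pads are 22 mm wide; open, the fingers measure 114 mm over their backs; the gripper's body (76 mm by 85 mm) begins 54 mm behind the grasp point. The pads swing forward as they close: fully open they stand 13 mm farther back than shut.
Start: joints at [-1.387, 0.377, 0.081, 1.274, 0, 1.46], TCP at [0.167, -0.55, 0.248] pointing down, gripper open.
Joint ranges: [-2.72, 2.72], [-0.84, 1.66], [-1.02, 1.22], [-1.77, 2.12], [-1.37, 1.28], [-3.14, 3.14]. Speed limits (rad/s): [2.57, 2.57, 3.14, 3.14, 3.14, 3.14].

INTERFACE

Orientations are given as a 3x3 rotation matrix whose columns are the frame's x, y, z axes.
In Python, from bench import env, get_image, order gives the robot as it stands.
- The arm moves only by the tool drive_tool, never from a script. Its argument "rows" is a list of rows, each an object with "dp": the shift along the tool's x, y, z in cm, a list of three; "yaw": the turn about the tool's z in rad. A call has 1 to 5 rows; each row shifts and turns the commanded pose from where the row before left it, along the tool's axes as they then stand; what a row does not reach is not made up. A row lasts 1/10 s, in which the tool goes at most 50 mm and 8.59 degrees, less where a joint would pass 70% of its speed; a pose out of reach is approached as far as the arm can. A call is refused whole if a number of a shift passes 5 or a number of a turn 0.15, either way. A call with a gripper value outside its range is refused whole. "jaw" is the finger opening in cm, from 0 to 8.54, set as the call begins (left out, the last holds). The fingers move at their own pace and stop on an object; the grip force is fixed at half the most. Time passes only in rows, so rows that do not move let the fingers close. It gives the time, the measured TCP pose, the force, the opening and the grip force at its end, in the units of the state.
- env.state(): the state, without advancing time (a new reading comes with each control period).
- get_image(name): name is "scene" or "side" or "wrist"; returns a dict with "image" (384x512x3 uint8, red, green, blue), "z_map" (384x512 float32, m along the optical axis (not along the pixel's ray), 0 where there is no reading), "intrinsics" (3x3 intrinsics, pixels), "k1" (the pictures are not rectified: a ray, as slopes to the right and down, at radius r is drawn at 1 + k1 r^2 times it, then the intrinsics apply), "R" (3x3) and "t" (3): a world point X has camera coordinates R X + t; the wrist camera has in their place "tool_from_camera" (4x4, takes a point from camera to tool coordinates, whose origin is the TCP and whose axes are the flange's). Camera axes: x right, y down, z forward; pixel columns grow to the right and rows downward; lengths in m; the calibration is good to about 2 mm. A picture is of the moment at which its call begins: read the wrist's pose just before it.
- order.sign_off(): hands the job in; it is judged then, once.
The state is a dict: "clock": time; "qpos": joint angles; "joint_velocities": joint speeds; "effort": joint torques, N m; "ee_pos": TCP position; "eef_rot": TCP orientation; "contact_force": force on the tool from outside, world axes, zero at the start; "ft_torque": the same for the moment, N m; "grip_width": finger opening in m; "grasp_force": force on a finger pad.
Only numpy, scipy, OpenCV 4.12 (cv2) and the standard library are available. Lean on these libraries where they do the work, as an engineer would, in place of code of your own. Each camera call takes 0.05 s, during which the arm holds its last target. There are 200 camera calls.

## Working session

There is one attempt and no reset: what is moved stays moved. The work goes in short steps, Python scripts to look and compute and a tool call to move; the robot and the scene stay as the last step left them, time stands still between calls to the robot, and variables do not carry over. Pictures are saved under pics/ and viewed, at most 10 in all, crops included, and the job is handed in when it is done.

Besides the shell and the picture viewer there is one more tool, called after "Request:" as name(argument=value, ...) on one line, values as JSON. drive_tool: Moves the arm, as the interface text tells. Its arguments: {"type":"object","properties":{"rows":{"type":"array"},"jaw":{"type":"number"}},"required":["rows"]}

```bash
mkdir -p pics; ls; cat > h.py <<'E'
import numpy as np, cv2, pickle
from bench import env, get_image, order
def snap(name, fn):
    s=env.state(); d=get_image(name)
    d['ee_pos']=np.array(s['ee_pos']); d['eef_rot']=np.array(s['eef_rot'])
    pickle.dump(d,open(f'pics/{fn}.pkl','wb'))
    cv2.imwrite(f'pics/{fn}.png',cv2.cvtColor(d['image'],cv2.COLOR_RGB2BGR)); return d
def load(fn): return pickle.load(open(f'pics/{fn}.pkl','rb'))
def pose(d):
    if 'R' in d and d['R'] is not None:
        R=np.array(d['R']);t=np.array(d['t']); return R.T,-R.T@t
    T=np.array(d['tool_from_camera']); return d['eef_rot']@T[:3,:3], d['ee_pos']+d['eef_rot']@T[:3,3]
def ray(d,uv):
    K=np.array(d['intrinsics'],float); uv=np.atleast_2d(np.array(uv,float))
    q=(uv-K[:2,2])/[K[0,0],K[1,1]]; p=q.copy()
    for _ in range(20): p=q/(1+d['k1']*(p**2).sum(1,keepdims=True))
    return np.c_[p,np.ones(len(p))]
def at_z(d,uv,z):
    Rc,c=pose(d); r=ray(d,uv)@Rc.T
    return c+r*((z-c[2])/r[:,2])[:,None]
def cloud(d):
    h,w=d['z_map'].shape; u,v=np.meshgrid(np.arange(w),np.arange(h))
    r=ray(d,np.c_[u.ravel(),v.ravel()]); Rc,c=pose(d)
    return (c+(r*d['z_map'].ravel()[:,None])@Rc.T).reshape(h,w,3)
E
python3 - <<'E'
from h import *
a=snap('scene','scene0');b=snap('side','side0')
for d in(a,b): print(pose(d)[1],pose(d)[0][:,2],d['k1'],d['intrinsics'])
print(env.state(),env.nose_length)
im=np.vstack([a['image'],b['image']]);
cv2.imwrite('pics/s2.png',cv2.cvtColor(cv2.resize(a['image'],(800,600)),cv2.COLOR_RGB2BGR))
cv2.imwrite('pics/d2.png',cv2.cvtColor(cv2.resize(b['image'],(800,600)),cv2.COLOR_RGB2BGR))
E
```

```text
pics
[ 1.43585354 -0.29642006  0.7914176 ] [-0.73342473  0.25177036 -0.63142683] -0.015381359912819375 [[380.93460302   0.         260.79978599]
 [  0.         380.93460302 197.55950052]
 [  0.           0.           1.        ]]
[0.49422686 0.75088232 0.93042494] [ 0.08430378 -0.65407562 -0.75171667] -0.055098132042381474 [[417.5159248    0.         261.08824904]
 [  0.         417.5159248  191.06801192]
 [  0.           0.           1.        ]]
{'clock': 0.1, 'qpos': array([-1.38731898e+00,  3.77991904e-01,  7.97738408e-02,  1.27443264e+00,
        3.98232264e-05,  1.46049790e+00]), 'joint_velocities': array([-9.81779393e-04, -1.63712810e-03,  2.86201713e-03, -7.06423184e-05,
       -6.87971698e-04, -5.02994970e-04]), 'effort': array([ 9.34957534e-04, -4.64693964e+01,  2.70582157e+01,  1.20042230e-02,
       -1.30758167e-04, -7.90557380e-06]), 'ee_pos': array([ 0.16641613, -0.54980194,  0.24745878]), 'eef_rot': array([[ 9.57157404e-01,  2.89567980e-01, -2.99176125e-04],
       [ 2.89568032e-01, -9.57155684e-01,  1.83052000e-03],
       [ 2.43701852e-04, -1.83872762e-03, -9.99998280e-01]]), 'contact_force': array([ 0.51700749,  0.52948647, -0.28120095]), 'ft_torque': array([-0.03418478, -0.00885841, -0.04772631]), 'grasp_force': 0.0, 'grip_width': 0.08528131995956995} 0.017
```

View pics/s2.png

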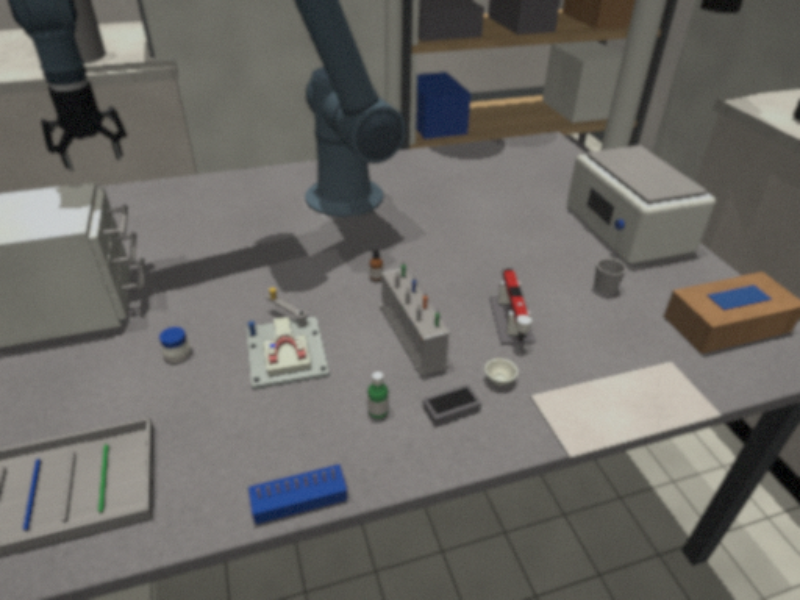

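View pics/d2.png

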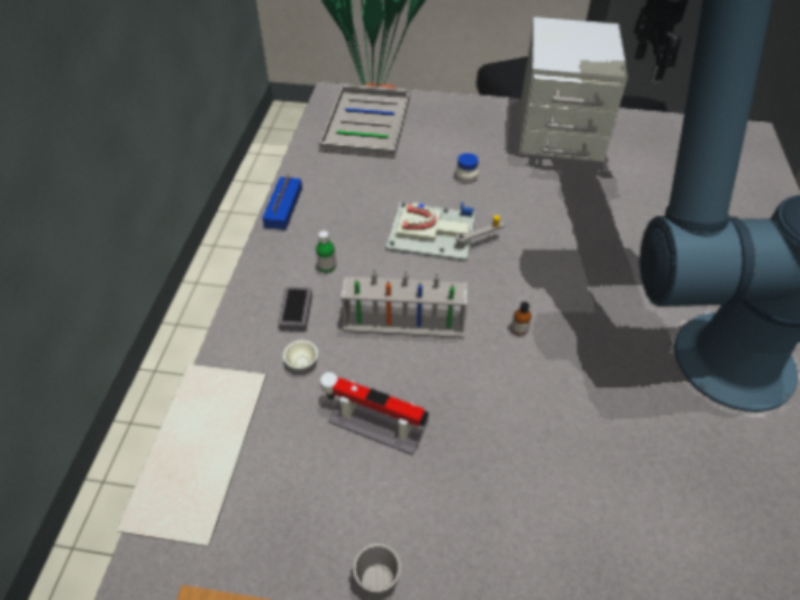

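The scene view shows the jig at about (285,350), the open latch with its knob at (272,293), the catch at (252,328), the rack at (415,320) and the light at (515,305). In the side view the jig is at (430,230), the knob at (497,218), the rack at (403,305) and the light at (375,400). All of these are in 800x600 pixels.

```bash
python3 - <<'E'
from h import *
a=load('scene0');b=load('side0'); k=.64
def p(n,d,uv,z): print(n,at_z(d,np.array(uv)*k,z).round(4).tolist())
p('knob',a,[272,291],.06);p('knob',b,[497,217],.06)
p('latchhinge b',b,[460,243],.038); p('hinge a',a,[303,317],.038)
p('catch a',a,[251,323],.041);p('catch b',b,[467,207],.041)
p('plate corners b',b,[[388,250],[469,259],[475,207],[403,203]],.012)
p('plate corners a',a,[[252,384],[328,374],[318,318],[248,324]],.012)
p('light patch b',b,[[378,396]],.074);p('butt b',b,[[422,415]],.07);p('head b',b,[[329,380]],.08)
p('light patch a',a,[[514,291]],.074);p('butt a',a,[[510,272]],.074);p('head a',a,[[523,321]],.078)
for n,uv,z in [('amber',[525,305],.07),('jar',[468,158],.05),('cup',[376,556],.06),('dish',[301,352],.028),('green',[324,236],.09),('box',[296,307],.022)]: p(n,b,uv,z)
p('rack top b',b,[[342,282],[467,288]],.09)
p('rack top b',b,[[342,330],[465,335]],.0)
E
```

```text
knob [[0.4553, -0.2481, 0.06]]
knob [[0.4456, -0.2476, 0.06]]
latchhinge b [[0.513, -0.1848, 0.038]]
hinge a [[0.5268, -0.2005, 0.038]]
catch a [[0.5197, -0.2997, 0.041]]
catch b [[0.5078, -0.2912, 0.041]]
plate corners b [[0.6547, -0.1705, 0.012], [0.492, -0.1692, 0.012], [0.4912, -0.3277, 0.012], [0.6456, -0.3175, 0.012]]
plate corners a [[0.6537, -0.3174, 0.012], [0.6684, -0.1827, 0.012], [0.5072, -0.1687, 0.012], [0.4857, -0.3059, 0.012]]
light patch b [[0.6083, 0.2109, 0.074]]
butt b [[0.537, 0.2322, 0.07]]
head b [[0.6882, 0.1968, 0.08]]
light patch a [[0.61, 0.2105, 0.074]]
butt a [[0.5485, 0.2313, 0.074]]
head a [[0.7032, 0.1832, 0.078]]
amber [[0.3864, -0.0129, 0.07]]
jar [[0.5184, -0.4468, 0.05]]
cup [[0.5709, 0.4497, 0.06]]
dish [[0.7601, 0.1135, 0.028]]
green [[0.7654, -0.1115, 0.09]]
box [[0.796, 0.0109, 0.022]]
rack top b [[0.7081, -0.0016, 0.09], [0.4901, -0.0196, 0.09]]
rack top b [[0.7067, 0.0343, 0.0], [0.4842, 0.0132, 0.0]]
```

```bash
python3 - <<'E'
from h import *
a=load('scene0');b=load('side0')
for d in(a,b):
    c=cloud(d); m=(c[...,2]>.06)&(c[...,1]<-.3)&(c[...,1]>-.9)&(c[...,0]>.0)&(c[...,0]<.8)&(d['z_map']>0)
    P=c[m]
    for x in np.arange(.0,.8,.1):
        q=P[(P[:,0]>=x)&(P[:,0]<x+.1)]
        if len(q): print(x.round(1),len(q),q[:,1].min().round(2),q[:,1].max().round(3),np.percentile(q[:,2],[5,50,95,100]).round(3))
E
```

```text
0.1 2297 -0.68 -0.474 [0.278 0.393 0.526 0.557]
0.2 2279 -0.72 -0.496 [0.12  0.22  0.548 0.56 ]
0.3 3294 -0.75 -0.496 [0.073 0.179 0.221 0.223]
0.4 1522 -0.75 -0.537 [0.067 0.133 0.21  0.222]
0.1 1051 -0.62 -0.47 [0.258 0.332 0.399 0.407]
0.2 2189 -0.81 -0.493 [0.076 0.209 0.223 0.396]
0.3 2241 -0.8 -0.493 [0.075 0.205 0.222 0.226]
0.4 214 -0.81 -0.545 [0.075 0.15  0.219 0.223]
```

Request:
drive_tool(rows=[{"dp":[0,0,-4]},{"dp":[0,0,-4]},{"dp":[4,-2,0]},{"dp":[4,-2,0]},{"dp":[4,-2,0]}])

```text
invalid input at $.rows[0]: expected keys dp, yaw
```

Request:
drive_tool(rows=[{"dp":[4,-2,0]},{"dp":[4,-2,0]},{"dp":[4,-2,0]},{"dp":[4,-2,0]},{"dp":[4,-2,0]}])

```text
invalid input at $.rows[0]: expected keys dp, yaw
```

Request:
drive_tool(rows=[{"dp":[3,-1,0],"yaw":0.145},{"dp":[0,0,0],"yaw":0.145},{"dp":[0,0,0]}])

```text
invalid input at $.rows[2]: expected keys dp, yaw
```

```bash
python3 - <<'E'
from h import *
d=snap('wrist','w1'); print(d['ee_pos'],d['eef_rot'].round(3),np.array(d['tool_from_camera']).round(3), d['intrinsics'],d['k1'])
cv2.imwrite('pics/w1b.png',cv2.cvtColor(cv2.resize(d['image'],(800,600),interpolation=2),cv2.COLOR_RGB2BGR))
E
```

```text
[ 0.16641613 -0.54980194  0.24745878] [[ 0.957  0.29  -0.   ]
 [ 0.29  -0.957  0.002]
 [ 0.    -0.002 -1.   ]] [[ 0.001 -0.95  -0.313  0.08 ]
 [ 1.     0.001 -0.001 -0.   ]
 [ 0.001 -0.313  0.95  -0.125]
 [ 0.     0.     0.     1.   ]] [[329.89972725   0.         258.65684847]
 [  0.         329.89972725 188.9497761 ]
 [  0.           0.           1.        ]] -0.029818988888575093
```

View pics/w1b.png

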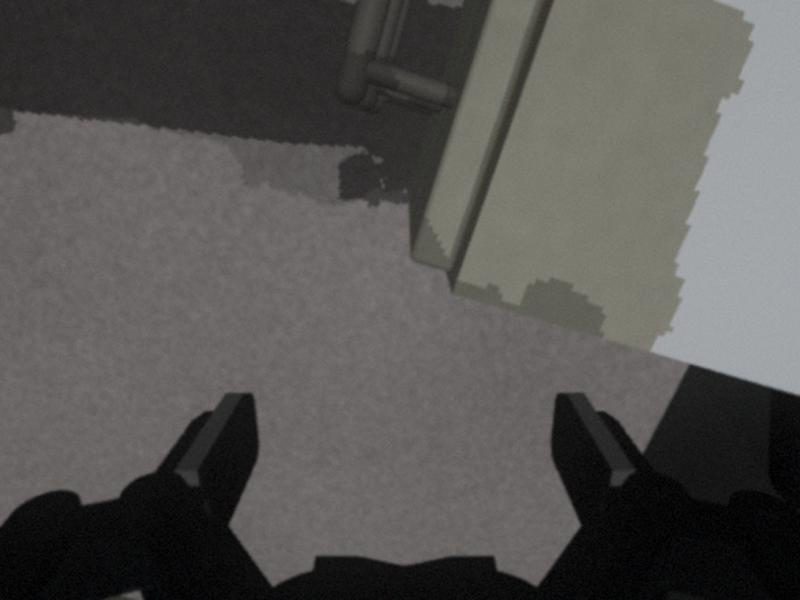

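The rows were refused because they need a yaw value, so the arm hasn't moved. This view shows only the cabinet corner (450,280) and the fingers. I'll resend the moves.

Request:
drive_tool(rows=[{"dp":[0,0,-4],"yaw":0},{"dp":[0,0,-4],"yaw":0},{"dp":[4,-2,0],"yaw":0},{"dp":[4,-2,0],"yaw":0},{"dp":[4,-2,0],"yaw":0}])

```text
clock: 0.65
ee_pos: [0.2647, -0.4575, 0.3284]
eef_rot: [[0.958, 0.288, 0.0], [0.288, -0.958, -0.0], [0.0, 0.001, -1.0]]
contact_force: [0.8, -1.4, -0.1]
grip_width: 0.0856
grasp_force: 0.0
```

Request:
drive_tool(rows=[{"dp":[4,-2,0],"yaw":0},{"dp":[4,-2,0],"yaw":0},{"dp":[4,-2,0],"yaw":0},{"dp":[4,-2,0],"yaw":0},{"dp":[4,-2,0],"yaw":0}])

```text
clock: 1.15
ee_pos: [0.4274, -0.303, 0.3281]
eef_rot: [[0.957, 0.29, -0.0], [0.29, -0.957, 0.0], [-0.0, -0.0, -1.0]]
contact_force: [0.3, 0.2, -0.5]
grip_width: 0.0858
grasp_force: 0.0
```

Request:
drive_tool(rows=[{"dp":[3,-1,0],"yaw":0.145},{"dp":[0,0,0],"yaw":0.145},{"dp":[0,0,0],"yaw":0}])

```text
clock: 1.45
ee_pos: [0.4528, -0.2854, 0.3278]
eef_rot: [[1.0, 0.006, -0.001], [0.006, -1.0, 0.0], [-0.001, -0.0, -1.0]]
contact_force: [-0.4, -0.9, 0.3]
grip_width: 0.0851
grasp_force: 0.0
```

```bash
python3 - <<'E'
from h import *
d=snap('wrist','w1'); print(env.state()['clock'],d['ee_pos'],d['eef_rot'].round(3))
cv2.imwrite('pics/w1b.png',cv2.cvtColor(cv2.resize(d['image'],(800,600),interpolation=2),cv2.COLOR_RGB2BGR))
E
```

```text
1.5 [ 0.45283856 -0.28539194  0.32784503] [[ 1.     0.006 -0.001]
 [ 0.006 -1.     0.   ]
 [-0.001 -0.    -1.   ]]
```

View pics/w1b.png

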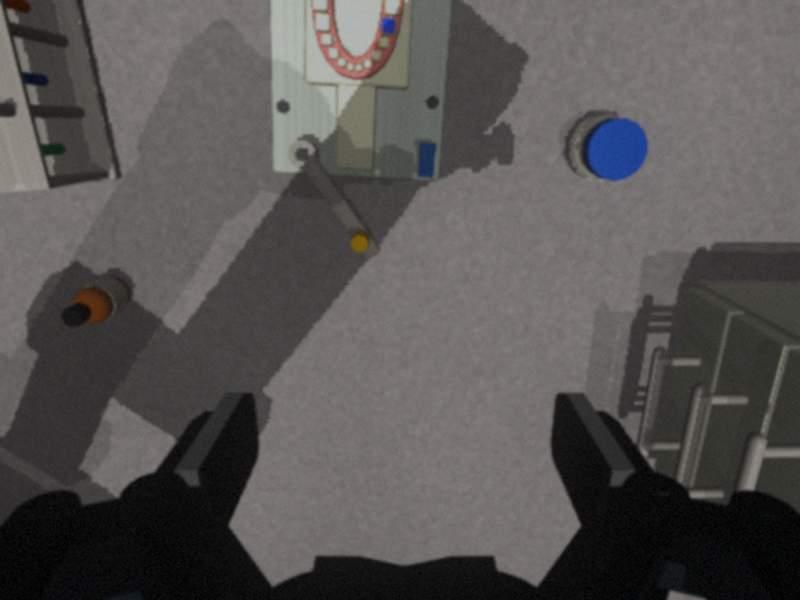

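The wrist view shows the hinge at (302,151), the knob top at (359,242), the catch at (427,158) and the filling at (389,26), which is on the jig's right side. The plate's left edge runs from (273,0) to (274,172), and its right edge from (451,0) to (438,179).

```bash
python3 - <<'E'
from h import *
d=load('w1'); k=.64
im=d['image'].astype(int); hsv=cv2.cvtColor(d['image'],cv2.COLOR_RGB2HSV)
def cen(m,box):
    x0,y0,x1,y1=[int(v*k) for v in box]; ys,xs=np.nonzero(m[y0:y1,x0:x1]); return np.array([xs.mean()+x0,ys.mean()+y0]),len(xs)
yel=(hsv[...,0]>15)&(hsv[...,0]<32)&(hsv[...,1]>150)
blu=(hsv[...,0]>105)&(hsv[...,0]<130)&(hsv[...,1]>150)
kn,n=cen(yel,(330,220,390,262)); print('knob px',kn/k,n)
fi,n2=cen(blu,(370,5,410,45)); print('fill px',fi/k,n2)
K=at_z(d,kn,.06)[0];F=at_z(d,fi,.0505)[0];H=at_z(d,np.array([302,150])*k,.042)[0]
C=at_z(d,np.array([427,150])*k,.041)[0]
print('knob',K,'fill',F,'hinge',H,'catch',C,'hk',np.linalg.norm((K-H)[:2]))
P=at_z(d,np.array([[273,0],[274,172],[438,179],[451,0]])*k,.012);print(P.round(4))
for a,b in((1,0),(2,3)): v=P[b]-P[a];print('yaw',np.arctan2(v[1],v[0]))
v=P[1]-P[2];print('yaw from back edge',np.arctan2(-v[0],v[1]), np.linalg.norm(v))
E
```

```text
knob px [359.29276316 241.09100877] 114
fill px [387.61574074  24.68171296] 54
knob [ 0.44719794 -0.25008505  0.06      ] fill [ 0.60106912 -0.2721874   0.0505    ] hinge [ 0.51456277 -0.20568856  0.042     ] catch [ 0.51506096 -0.30206676  0.041     ] hk 0.08067879906857987
[[ 0.6246 -0.1833  0.012 ]
 [ 0.4953 -0.1754  0.012 ]
 [ 0.4903 -0.313   0.012 ]
 [ 0.6251 -0.3194  0.012 ]]
yaw -0.06034892529672218
yaw -0.047769097387665244
yaw from back edge -0.036203500400001774 0.13763858476671917
```

Request:
drive_tool(rows=[{"dp":[-1,-0.9,4],"yaw":0},{"dp":[-1,-0.9,4],"yaw":0},{"dp":[-1,-0.9,4],"yaw":0},{"dp":[-0.8,-0.8,4],"yaw":0},{"dp":[0,0,4],"yaw":0}], jaw=0)

```text
clock: 2.0
ee_pos: [0.4121, -0.2508, 0.127]
eef_rot: [[1.0, 0.005, -0.001], [0.005, -1.0, 0.0], [-0.001, -0.0, -1.0]]
contact_force: [0.2, 0.0, 0.2]
grip_width: 0.0122
grasp_force: 0.0
```

Request:
drive_tool(rows=[{"dp":[0,0,3],"yaw":0},{"dp":[0,0,2.5],"yaw":0},{"dp":[0,0,1],"yaw":0},{"dp":[0,0,0],"yaw":0}])

```text
clock: 2.4
ee_pos: [0.4127, -0.2512, 0.0622]
eef_rot: [[1.0, 0.004, -0.002], [0.004, -1.0, 0.002], [-0.002, -0.002, -1.0]]
contact_force: [0.1, 0.6, 0.5]
grip_width: 0.0005
grasp_force: 0.0
```

```bash
python3 - <<'E'
from h import *
d=snap('wrist','w2'); p=d['ee_pos'];R=d['eef_rot'];print(p)
H=np.array([.5146,-.2057])
prev=p.copy()
for th in [.99,.85,.7,.55,.4,.25,.12,.05,0]:
    k=H+.08*np.array([-np.sin(th),-np.cos(th)]); t=np.r_[k+[-.018,0],.063]
    print(th,k.round(4),t.round(4),(R.T@(t-prev)*100).round(2)); prev=t
cv2.imwrite('pics/w2b.png',cv2.cvtColor(d['image'],cv2.COLOR_RGB2BGR))
E
```

```text
[ 0.41273373 -0.25116629  0.06224182]
0.99 [ 0.4477 -0.2496] [ 0.4297 -0.2496  0.063 ] [ 1.7  -0.15 -0.08]
0.85 [ 0.4545 -0.2585] [ 0.4365 -0.2585  0.063 ] [ 0.67  0.89 -0.  ]
0.7 [ 0.4631 -0.2669] [ 0.4451 -0.2669  0.063 ] [ 0.85  0.84 -0.  ]
0.55 [ 0.4728 -0.2739] [ 0.4548 -0.2739  0.063 ] [ 0.97  0.71 -0.  ]
0.4 [ 0.4834 -0.2794] [ 0.4654 -0.2794  0.063 ] [ 1.06  0.55 -0.  ]
0.25 [ 0.4948 -0.2832] [ 0.4768 -0.2832  0.063 ] [ 1.13  0.39 -0.  ]
0.12 [ 0.505  -0.2851] [ 0.487  -0.2851  0.063 ] [ 1.02  0.2  -0.  ]
0.05 [ 0.5106 -0.2856] [ 0.4926 -0.2856  0.063 ] [ 0.56  0.05 -0.  ]
0 [ 0.5146 -0.2857] [ 0.4966 -0.2857  0.063 ] [ 0.4   0.01 -0.  ]
```

View pics/w2b.png

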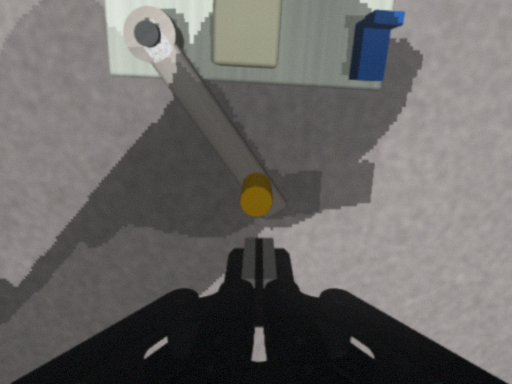

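The knob at (256,195) is straight ahead of the closed fingertips at (259,240), so I can push.

Request:
drive_tool(rows=[{"dp":[1.6,-0.1,0],"yaw":0},{"dp":[0.7,0.9,0],"yaw":0},{"dp":[0.8,0.8,0],"yaw":0},{"dp":[1.0,0.7,0],"yaw":0},{"dp":[1.1,0.6,0],"yaw":0}])

```text
clock: 2.95
ee_pos: [0.4669, -0.2819, 0.0651]
eef_rot: [[1.0, 0.004, 0.001], [0.004, -1.0, -0.002], [0.001, 0.002, -1.0]]
contact_force: [-0.1, -0.4, -0.2]
grip_width: 0.0001
grasp_force: 0.5
```

Request:
drive_tool(rows=[{"dp":[1.1,0.4,0],"yaw":0},{"dp":[1.0,0.2,0],"yaw":0},{"dp":[0.4,0,0],"yaw":0},{"dp":[0,0,0],"yaw":0}])

```text
clock: 3.35
ee_pos: [0.4901, -0.287, 0.0642]
eef_rot: [[1.0, 0.004, -0.003], [0.004, -1.0, -0.002], [-0.003, 0.002, -1.0]]
contact_force: [-5.7, -2.1, 3.1]
grip_width: -0.0002
grasp_force: 3.0
```

```bash
python3 - <<'E'
from h import *
d=snap('wrist','w3'); print(d['ee_pos'],env.state()['contact_force'])
cv2.imwrite('pics/w3b.png',cv2.cvtColor(d['image'],cv2.COLOR_RGB2BGR))
E
```

```text
[ 0.4900632 -0.2869698  0.0641888] [-6.20584721 -2.07821039  4.30695079]
```

View pics/w3b.png

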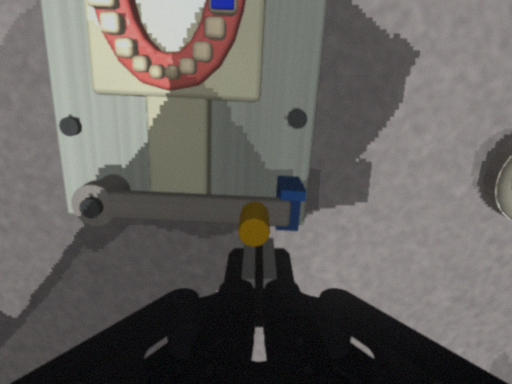

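The bar now sits in the blue catch at (290,205), and the force shows it has met the stop. I'll press a little more, back off, and rise over the jig for a close look at the filling.

Request:
drive_tool(rows=[{"dp":[0.3,0,0],"yaw":0},{"dp":[0,0,0],"yaw":0}])

```text
clock: 3.6
ee_pos: [0.4905, -0.287, 0.0641]
eef_rot: [[1.0, 0.003, -0.008], [0.003, -1.0, -0.003], [-0.008, 0.003, -1.0]]
contact_force: [-11.6, -2.7, 8.0]
grip_width: -0.0
grasp_force: 6.1
```

Request:
drive_tool(rows=[{"dp":[-2,0,0],"yaw":0},{"dp":[0,0,-4],"yaw":0},{"dp":[0,0,-4],"yaw":0},{"dp":[2.5,-2,-3],"yaw":0},{"dp":[2.5,-2,0],"yaw":0}])

```text
clock: 4.1
ee_pos: [0.5277, -0.2479, 0.18]
eef_rot: [[1.0, 0.002, 0.01], [0.002, -1.0, -0.006], [0.01, 0.006, -1.0]]
contact_force: [1.8, -1.1, -0.4]
grip_width: -0.0001
grasp_force: 0.0
```

Request:
drive_tool(rows=[{"dp":[1,0,0],"yaw":0},{"dp":[0,0,0],"yaw":0},{"dp":[0,0,0],"yaw":0}], jaw=8.5)

```text
clock: 4.4
ee_pos: [0.5335, -0.2461, 0.1729]
eef_rot: [[1.0, 0.004, -0.001], [0.004, -1.0, 0.0], [-0.001, -0.0, -1.0]]
contact_force: [-0.2, 0.5, 0.2]
grip_width: 0.0432
grasp_force: 0.0
```

```bash
python3 - <<'E'
from h import *
d=snap('wrist','w4'); print(d['ee_pos'])
cv2.imwrite('pics/w4b.png',cv2.cvtColor(cv2.resize(d['image'],(800,600),interpolation=2),cv2.COLOR_RGB2BGR))
E
```

```text
[ 0.53352295 -0.24613011  0.1729381 ]
```

View pics/w4b.png

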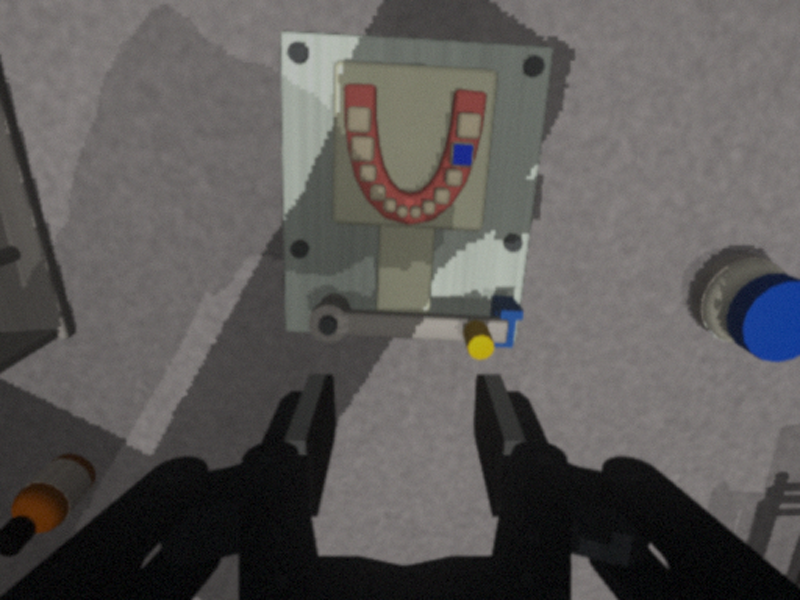

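The latch is closed. The whole jig is in view, with the filling at (462,155), plate corners at (281,33), (551,47) and (286,331), the hinge at (327,321) and the knob at (480,346).

```bash
python3 - <<'E'
from h import *
from scipy.ndimage import label
k=.64
d=load('w4')
P=at_z(d,np.array([[281,33],[551,47],[286,331]])*k,.012);print(P.round(4))
v=P[0]-P[2];print('left yaw',np.arctan2(v[1],v[0]),np.linalg.norm(v));w=P[0]-P[1];print('far yaw',np.arctan2(-w[0],w[1]),np.linalg.norm(w))
H=at_z(d,np.array([327,321])*k,.042)[0];Kn=at_z(d,np.array([480,346])*k,.06)[0];print('hinge',H,'knob',Kn,'yaw',np.arctan2(-(H-Kn)[0],(H-Kn)[1]),np.linalg.norm((H-Kn)[:2]))
# plaster top edges
Q=at_z(d,np.array([[341,60],[497,71],[334,221],[482,230]])*k,.03);
for a,b in((2,0),(3,1)): v=Q[b]-Q[a];print('block side yaw',np.arctan2(v[1],v[0]))
for a,b in((1,0),(3,2)): v=Q[b]-Q[a];print('block x-edge yaw',np.arctan2(-v[0],v[1]))
guess=np.array([.602,-.272])
for n in ['w1','w3','w4','scene0','side0']:
    d=load(n); hsv=cv2.cvtColor(d['image'],cv2.COLOR_RGB2HSV)
    m=(hsv[...,0]>105)&(hsv[...,0]<130)&(hsv[...,1]>140)
    L,c=label(m)
    for i in range(1,c+1):
        ys,xs=np.nonzero(L==i)
        if len(xs)<4: continue
        X=at_z(d,[[xs.mean(),ys.mean()]],.0505)[0]
        if np.linalg.norm(X[:2]-guess)<.03: print(n,len(xs),X.round(4),'box',xs.min(),xs.max(),ys.min(),ys.max(),'depthpt',cloud(d)[L==i].mean(0).round(4))
# light
hs={}
for n in ['scene0','side0']:
    d=load(n); hsv=cv2.cvtColor(d['image'],cv2.COLOR_RGB2HSV)
    m=((hsv[...,0]<6)|(hsv[...,0]>174))&(hsv[...,1]>150); c=cloud(d)
    m&=(c[...,0]>.45)&(c[...,0]<.75)&(c[...,1]>.1)&(c[...,1]<.3)&(c[...,2]>.068)
    X=c[m]; u,s,vt=np.linalg.svd(X[:,:2]-X[:,:2].mean(0),full_matrices=False); ax=vt[0]*np.sign(vt[0,0])
    t=(X[:,:2]-X[:,:2].mean(0))@ax
    print(n,len(X),X.mean(0),'yaw',np.arctan2(ax[1],ax[0]),X[:,:2].mean(0)+ax*t.min(),X[:,:2].mean(0)+ax*t.max(),np.percentile(X[:,2],[50,95]))
E
```

```text
[[ 0.6583 -0.1831  0.012 ]
 [ 0.6524 -0.3199  0.012 ]
 [ 0.4963 -0.1751  0.012 ]]
left yaw -0.04929997491281628 0.16220908738994408
far yaw -0.042616765970855466 0.13690313470310791
hinge [ 0.5144792  -0.20482365  0.042     ] knob [ 0.50836554 -0.28413911  0.06      ] yaw -0.07692814302021285 0.07955074001680659
block side yaw -0.07898029420324233
block side yaw -0.04372152948465782
block x-edge yaw -0.06029008257101138
block x-edge yaw -0.056595030849455615
w1 57 [ 0.6009 -0.2722  0.0505] box 245 251 12 20 depthpt [ 0.6009 -0.2722  0.0501]
w3 201 [ 0.5979 -0.2727  0.0505] box 211 233 0 8 depthpt [ 0.598  -0.2726  0.0501]
w4 136 [ 0.6012 -0.2725  0.0505] box 290 301 93 104 depthpt [ 0.6012 -0.2725  0.0502]
scene0 125 [0.60953023 0.20960471 0.0736041 ] yaw -0.28101332702947956 [0.54176078 0.22916649] [0.67727979 0.19004868] [0.07351538 0.0760407 ]
side0 406 [0.60380717 0.21718492 0.07394368] yaw -0.2604656312398297 [0.53678835 0.23504678] [0.67893026 0.1971631 ] [0.07421071 0.07710492]
```

Request:
drive_tool(rows=[{"dp":[3,0,-2],"yaw":-0.145},{"dp":[3,0,-2],"yaw":-0.145},{"dp":[2,0,-2],"yaw":-0.145},{"dp":[0,0,0],"yaw":-0.145},{"dp":[0,0,0],"yaw":-0.145}])

```text
clock: 4.95
ee_pos: [0.6129, -0.2364, 0.2335]
eef_rot: [[0.742, 0.67, 0.0], [0.67, -0.742, -0.0], [-0.0, 0.0, -1.0]]
contact_force: [0.2, 0.3, -1.2]
grip_width: 0.0852
grasp_force: 0.0
```

Request:
drive_tool(rows=[{"dp":[0,0,0],"yaw":-0.145},{"dp":[0,0,0],"yaw":-0.145},{"dp":[0,0,0],"yaw":-0.145},{"dp":[0,0,0],"yaw":-0.145},{"dp":[0,0,0],"yaw":-0.145}])

```text
clock: 5.45
ee_pos: [0.6117, -0.2365, 0.2327]
eef_rot: [[0.112, 0.994, -0.002], [0.994, -0.112, 0.001], [0.0, -0.002, -1.0]]
contact_force: [0.2, -0.8, -0.0]
grip_width: 0.0849
grasp_force: 0.0
```

Request:
drive_tool(rows=[{"dp":[0,0,0],"yaw":-0.145},{"dp":[0,0,0],"yaw":-0.145},{"dp":[0,0,0],"yaw":-0.145},{"dp":[0,0,0],"yaw":-0.145},{"dp":[0,0,0],"yaw":-0.145}])

```text
clock: 5.95
ee_pos: [0.6117, -0.2365, 0.2327]
eef_rot: [[-0.575, 0.818, -0.002], [0.818, 0.575, 0.001], [0.001, -0.001, -1.0]]
contact_force: [0.2, -0.6, 0.3]
grip_width: 0.0851
grasp_force: 0.0
```

Request:
drive_tool(rows=[{"dp":[0,0,0],"yaw":-0.145},{"dp":[0,0,0],"yaw":-0.145},{"dp":[0,0,0],"yaw":-0.145},{"dp":[0,0,0],"yaw":-0.145},{"dp":[0,0,0],"yaw":-0.145}])

```text
clock: 6.45
ee_pos: [0.6117, -0.2365, 0.2327]
eef_rot: [[-0.973, 0.231, -0.002], [0.231, 0.973, 0.001], [0.002, 0.0, -1.0]]
contact_force: [-0.2, 0.0, -0.4]
grip_width: 0.0851
grasp_force: 0.0
```

Request:
drive_tool(rows=[{"dp":[0,0,0],"yaw":0},{"dp":[0,0,0],"yaw":0}])

```text
clock: 6.65
ee_pos: [0.6122, -0.2362, 0.2329]
eef_rot: [[-0.971, 0.239, -0.001], [0.239, 0.971, 0.0], [0.001, 0.0, -1.0]]
contact_force: [0.4, 0.4, 0.5]
grip_width: 0.0852
grasp_force: 0.0
```

```bash
cat > fill.py <<'E'
from h import *
from scipy.ndimage import label
def fill(n,guess=np.array([.602,-.272])):
    d=load(n); hsv=cv2.cvtColor(d['image'],cv2.COLOR_RGB2HSV)
    m=(hsv[...,0]>105)&(hsv[...,0]<130)&(hsv[...,1]>140)
    L,c=label(m)
    for i in range(1,c+1):
        ys,xs=np.nonzero(L==i)
        if len(xs)<4: continue
        X=at_z(d,[[xs.mean(),ys.mean()]],.0505)[0]
        if np.linalg.norm(X[:2]-guess)<.03: print(n,len(xs),X.round(4),'box',xs.min(),xs.max(),ys.min(),ys.max())
E
python3 - <<'E'
from fill import *
d=snap('wrist','w5'); print(d['ee_pos'],d['eef_rot'].round(3),env.state()['qpos'].round(2)); fill('w5')
E
```

```text
[ 0.61215385 -0.23618741  0.23293377] [[-0.971  0.239 -0.001]
 [ 0.239  0.971  0.   ]
 [ 0.001  0.    -1.   ]] [-0.46  0.56  0.33  1.34 -0.   -0.22]
w5 70 [ 0.6008 -0.2722  0.0505] box 215 223 162 171
```

Request:
drive_tool(rows=[{"dp":[1.1,4.4,-1],"yaw":0},{"dp":[1.1,4.4,0],"yaw":0},{"dp":[1.1,4.4,0],"yaw":0},{"dp":[1.1,4.4,0],"yaw":0},{"dp":[1.1,4.4,0],"yaw":0}])

```text
clock: 7.2
ee_pos: [0.6109, -0.0074, 0.2433]
eef_rot: [[-0.971, 0.238, 0.0], [0.238, 0.971, -0.0], [-0.0, -0.0, -1.0]]
contact_force: [0.5, -1.1, 0.4]
grip_width: 0.0853
grasp_force: 0.0
```

Request:
drive_tool(rows=[{"dp":[1.1,4.4,0],"yaw":0},{"dp":[1.1,4.4,0],"yaw":0},{"dp":[1.1,4.4,0],"yaw":0},{"dp":[1.1,4.4,0],"yaw":0},{"dp":[1.1,4.4,0],"yaw":0.03}])

```text
clock: 7.7
ee_pos: [0.6094, 0.2195, 0.2434]
eef_rot: [[-0.964, 0.268, 0.0], [0.268, 0.964, -0.0], [-0.0, -0.0, -1.0]]
contact_force: [0.3, -0.6, 0.4]
grip_width: 0.0846
grasp_force: 0.0
```

Request:
drive_tool(rows=[{"dp":[0,0,0],"yaw":0},{"dp":[0,0,0],"yaw":0}])

```text
clock: 7.9
ee_pos: [0.6094, 0.2186, 0.243]
eef_rot: [[-0.965, 0.264, -0.0], [0.264, 0.965, -0.001], [0.0, -0.001, -1.0]]
contact_force: [-0.8, -0.6, -0.4]
grip_width: 0.0851
grasp_force: 0.0
```

```bash
python3 - <<'E'
from h import *
d=snap('wrist','w6'); print(d['ee_pos'],d['eef_rot'].round(3),env.state()['qpos'].round(2))
cv2.imwrite('pics/w6b.png',cv2.cvtColor(cv2.resize(d['image'],(800,600),interpolation=2),cv2.COLOR_RGB2BGR))
E
```

```text
[0.60941808 0.21860031 0.24295511] [[-0.965  0.264 -0.   ]
 [ 0.264  0.965 -0.001]
 [ 0.    -0.001 -1.   ]] [ 0.25  0.54  0.32  1.35 -0.    0.51]
```

View pics/w6b.png

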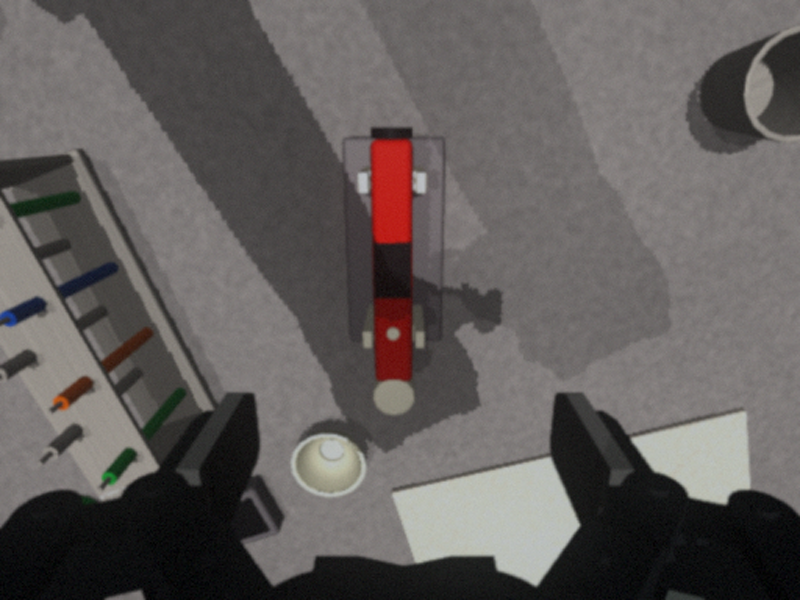

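The light lies along the image's vertical. The butt is at (392,128–139), the patch spans (392,243–298), the head is at (394,397), and the body edges are at x≈372 and 413.

```bash
python3 - <<'E'
from h import *
d=load('w6');k=.64;c=cloud(d)
P=at_z(d,np.array([[392,138.5],[392.5,243],[393,298],[393.5,381],[372,150],[413,150],[374,370],[412.5,370]])*k,.074)
print(P.round(4)); print('patch c',(P[1]+P[2])/2,'red ends mid',(P[0]+P[3])/2, np.linalg.norm(P[0]-P[3]))
for uv in [(392,270),(392,200),(393,397),(392,350)]: print(uv,c[int(uv[1]*k),int(uv[0]*k)].round(4))
zz=c[int(397*k),int(393*k),2]
print('head',at_z(d,np.array([[393.5,398]])*k,zz))
m1=(P[4]+P[5])/2;m2=(P[6]+P[7])/2;v=m2-m1;yaw=np.arctan2(v[1],v[0]);print('yaw',yaw)
R=d['eef_rot'];print('tool yaw',np.arctan2(R[1,0],R[0,0])-np.pi)
g=(P[1]+P[2])/2;g[2]=.062;print('to go',(R.T@(g-d['ee_pos'])*100).round(2))
E
```

```text
[[0.5363 0.2319 0.074 ]
 [0.5926 0.2164 0.074 ]
 [0.6251 0.2076 0.074 ]
 [0.6789 0.1928 0.074 ]
 [0.5392 0.2196 0.074 ]
 [0.5452 0.2414 0.074 ]
 [0.6682 0.183  0.074 ]
 [0.6746 0.2065 0.074 ]]
patch c [0.60885049 0.21197105 0.074     ] red ends mid [0.60758873 0.21234564 0.074     ] 0.1478808167095901
(392, 270) [0.6072 0.2111 0.0739]
(392, 200) [0.5684 0.222  0.0735]
(393, 397) [0.6904 0.1887 0.0726]
(392, 350) [0.6581 0.1968 0.0729]
head [[0.69142002 0.18929553 0.07263852]]
yaw -0.2697708197799662
tool yaw -0.2669139095663313
to go [-0.12 -0.64 18.1 ]
```

Request:
drive_tool(rows=[{"dp":[-0.1,-0.65,4],"yaw":0},{"dp":[0,0,4],"yaw":0},{"dp":[0,0,4],"yaw":0},{"dp":[0,0,3],"yaw":0},{"dp":[0,0,2],"yaw":0}])

```text
clock: 8.45
ee_pos: [0.6075, 0.2086, 0.0705]
eef_rot: [[-0.963, 0.268, -0.004], [0.268, 0.963, -0.001], [0.003, -0.002, -1.0]]
contact_force: [-1.3, -0.1, -0.8]
grip_width: 0.0848
grasp_force: 0.0
```

Request:
drive_tool(rows=[{"dp":[0,0,1.2],"yaw":0},{"dp":[0,0,0],"yaw":0},{"dp":[0,0,0],"yaw":0}])

```text
clock: 8.75
ee_pos: [0.6097, 0.2106, 0.0623]
eef_rot: [[-0.964, 0.266, 0.001], [0.266, 0.964, 0.0], [-0.001, 0.0, -1.0]]
contact_force: [-0.2, -0.2, 1.1]
grip_width: 0.0846
grasp_force: 0.0
```

Request:
drive_tool(rows=[{"dp":[0.05,0.12,0.2],"yaw":0},{"dp":[0,0,0],"yaw":0}])

```text
clock: 8.95
ee_pos: [0.6098, 0.2129, 0.0605]
eef_rot: [[-0.964, 0.265, 0.002], [0.265, 0.964, 0.001], [-0.002, 0.001, -1.0]]
contact_force: [0.4, -0.7, -0.3]
grip_width: 0.0846
grasp_force: 0.0
```

Request:
drive_tool(rows=[{"dp":[0,0,0],"yaw":0},{"dp":[0,0,0],"yaw":0},{"dp":[0,0,0],"yaw":0},{"dp":[0,0,0],"yaw":0},{"dp":[0,0,0],"yaw":0}], jaw=1.5)

```text
clock: 9.45
ee_pos: [0.609, 0.2127, 0.0595]
eef_rot: [[-0.964, 0.265, 0.0], [0.265, 0.964, -0.0], [-0.0, 0.0, -1.0]]
contact_force: [0.5, 0.2, -0.1]
grip_width: 0.0231
grasp_force: 59.2
```

Request:
drive_tool(rows=[{"dp":[0,0,0],"yaw":0},{"dp":[0,0,0],"yaw":0},{"dp":[0,0,0],"yaw":0}])

```text
clock: 9.75
ee_pos: [0.609, 0.2127, 0.0595]
eef_rot: [[-0.964, 0.265, 0.0], [0.265, 0.964, -0.0], [-0.0, 0.0, -1.0]]
contact_force: [-0.5, 1.5, 2.9]
grip_width: 0.0233
grasp_force: 59.6
```

Request:
drive_tool(rows=[{"dp":[0,0,-1],"yaw":0},{"dp":[0,0,-2],"yaw":0},{"dp":[0,0,-3],"yaw":0},{"dp":[0,0,-3],"yaw":0},{"dp":[0,0,-3],"yaw":0}])

```text
clock: 10.25
ee_pos: [0.6081, 0.2125, 0.1803]
eef_rot: [[-0.964, 0.265, -0.001], [0.265, 0.964, -0.0], [0.001, -0.001, -1.0]]
contact_force: [0.8, 0.0, -1.9]
grip_width: 0.0235
grasp_force: 59.1
```

Request:
drive_tool(rows=[{"dp":[0,0,-3],"yaw":0},{"dp":[0,0,-2],"yaw":0},{"dp":[0,0,-1],"yaw":0},{"dp":[0,0,0],"yaw":-0.1},{"dp":[0,0,0],"yaw":-0.11}])

```text
clock: 10.75
ee_pos: [0.6085, 0.2126, 0.239]
eef_rot: [[-0.999, 0.053, -0.001], [0.053, 0.999, -0.0], [0.001, -0.0, -1.0]]
contact_force: [-0.8, 0.0, -1.3]
grip_width: 0.0233
grasp_force: 59.0
```

Request:
drive_tool(rows=[{"dp":[0,0,0],"yaw":0},{"dp":[0,0,0],"yaw":0}])

```text
clock: 10.95
ee_pos: [0.6083, 0.2125, 0.2384]
eef_rot: [[-0.998, 0.06, -0.002], [0.06, 0.998, -0.0], [0.002, -0.001, -1.0]]
contact_force: [1.2, 0.5, -1.9]
grip_width: 0.0234
grasp_force: 59.0
```

```bash
cat > go.py <<'E'
from h import *
s=env.state();p=np.array(s['ee_pos']);R=np.array(s['eef_rot']);yaw=np.arctan2(R[1,0],R[0,0])
print('t',s['clock'],p.round(4),'light yaw',(yaw%(2*np.pi))-np.pi,'grip',s['grip_width'],s['grasp_force'],'q',s['qpos'].round(2))
lens=p+R@np.array([-.0853,0,.0375]); print('lens est',lens.round(4))
t=np.array([.601,-.2723,.0585]);print('lens to target, tool cm',(R.T@(t-lens)*100).round(2),'yaw cmd',(yaw%(2*np.pi))-np.pi+.055)
E
python3 go.py
```

```text
t 10.95 [0.6083 0.2125 0.2384] light yaw -0.060078431626219064 grip 0.02341166506800023 59.03292238712311 q [ 0.24  0.53  0.3   1.34 -0.    0.3 ]
lens est [0.6934 0.2073 0.2008]
lens to target, tool cm [  6.32 -48.42  14.27] yaw cmd -0.005078431626219064
```

Request:
drive_tool(rows=[{"dp":[0.3,-2,0],"yaw":0},{"dp":[0.5,-4,0],"yaw":0},{"dp":[0.5,-4,0],"yaw":0},{"dp":[0.5,-4,0],"yaw":0},{"dp":[0.5,-4,0],"yaw":0}])

```text
clock: 11.45
ee_pos: [0.5746, 0.0329, 0.2389]
eef_rot: [[-0.998, 0.059, -0.001], [0.059, 0.998, -0.0], [0.001, -0.0, -1.0]]
contact_force: [-0.1, -0.1, -1.9]
grip_width: 0.0233
grasp_force: 59.1
```

Request:
drive_tool(rows=[{"dp":[0.5,-4,0],"yaw":0},{"dp":[0.5,-4,0],"yaw":0},{"dp":[0.5,-4,0],"yaw":0},{"dp":[0.5,-4,0],"yaw":0},{"dp":[0.5,-4,0],"yaw":0}])

```text
clock: 11.95
ee_pos: [0.5382, -0.1654, 0.2391]
eef_rot: [[-0.998, 0.06, -0.0], [0.06, 0.998, 0.0], [0.0, 0.0, -1.0]]
contact_force: [0.7, 0.1, -1.7]
grip_width: 0.0232
grasp_force: 59.1
```

Request:
drive_tool(rows=[{"dp":[0.5,-4,0],"yaw":0},{"dp":[0.5,-3.5,0],"yaw":0},{"dp":[0.3,-2,0],"yaw":0},{"dp":[0.2,-0.9,0],"yaw":0},{"dp":[0,0,0],"yaw":0}])

```text
clock: 12.45
ee_pos: [0.5175, -0.2675, 0.2389]
eef_rot: [[-0.998, 0.06, -0.001], [0.06, 0.998, 0.0], [0.001, 0.0, -1.0]]
contact_force: [-0.3, 1.1, -1.0]
grip_width: 0.0232
grasp_force: 59.2
```

Request:
drive_tool(rows=[{"dp":[0,0,2],"yaw":0},{"dp":[0,0,3],"yaw":0},{"dp":[0,0,2.5],"yaw":0},{"dp":[0,0,1],"yaw":0},{"dp":[0,0,0],"yaw":0}])

```text
clock: 12.95
ee_pos: [0.517, -0.265, 0.1528]
eef_rot: [[-0.998, 0.057, -0.003], [0.057, 0.998, 0.002], [0.003, 0.002, -1.0]]
contact_force: [-0.3, 0.6, -0.8]
grip_width: 0.023
grasp_force: 59.2
```

```bash
python3 go.py; python3 - <<'E'
from h import *
a=snap('side','side1');b=snap('scene','scene1')
u=a['image'][100:190,235:335];v=b['image'][175:260,140:240]
f=lambda i:cv2.resize(i,(400,360),interpolation=2)
cv2.imwrite('pics/c1.png',cv2.cvtColor(np.hstack([f(u),f(v)]),cv2.COLOR_RGB2BGR))
E
```

```text
t 12.95 [ 0.517  -0.265   0.1528] light yaw -0.05660822582425995 grip 0.022977706254231386 59.234304428100586 q [-0.58  0.44 -0.08  1.06  0.   -0.53]
lens est [ 0.6021 -0.2697  0.115 ]
lens to target, tool cm [ 0.07 -0.28  5.65] yaw cmd -0.0016082258242599498
```

View pics/c1.png

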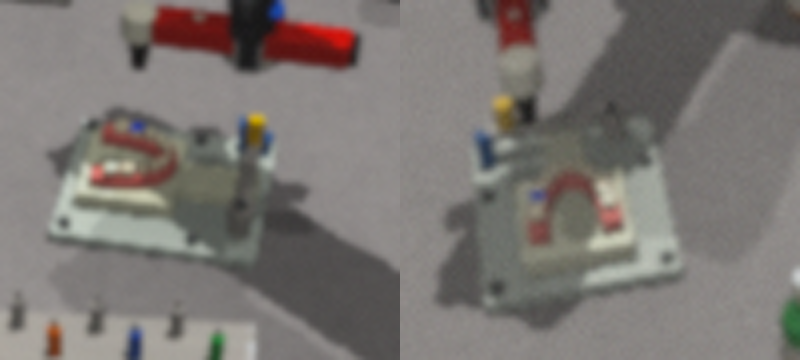

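The crops show the light held level above the jig. In the side crop the nozzle tip is at (139,66) and the filling at (138,126). In the scene crop the tip is at (525,118) and the filling at (538,196). I'll use these as an independent check of the lens position.

```bash
python3 - <<'E'
from h import *
a=load('side1');b=load('scene1')
for n,d,tip,fil in(('side',a,[235+139/4,100+66/4],[235+138/4,100+126/4]),('scene',b,[140+125/4,175+118/4.235],[140+138/4,175+196/4.235])):
    T=at_z(d,[tip],.115)[0];F=at_z(d,[fil],.0505)[0];print(n,'tip',T.round(4),'fill',F.round(4),'diff',(T-F).round(4))
    hsv=cv2.cvtColor(d['image'],cv2.COLOR_RGB2HSV);c=cloud(d)
    m=((hsv[...,0]<6)|(hsv[...,0]>174))&(hsv[...,1]>150)&(c[...,2]>.15)&(c[...,2]<.185)&(c[...,0]>.4)&(c[...,0]<.62)&(c[...,1]<-.2)&(c[...,1]>-.34)
    X=c[m]; 
    for x0 in np.arange(.42,.6,.03):
        q=X[(X[:,0]>=x0)&(X[:,0]<x0+.03)]
        if len(q)>3: print('  ',x0.round(2),len(q),np.percentile(q[:,2],[50,90,100]).round(4))
# triangulate tip
A=[];B=[]
M=np.zeros((3,3));y=np.zeros(3)
for d,t in((a,[235+139/4,100+66/4]),(b,[140+125/4,175+118/4.235])):
    R,c=pose(d);r=R@ray(d,[t])[0];r/=np.linalg.norm(r);Q=np.eye(3)-np.outer(r,r);M+=Q;y+=Q@c
print('tri',np.linalg.solve(M,y).round(4))
M=np.zeros((3,3));y=np.zeros(3)
for d,t in((a,[235+138/4,100+126/4]),(b,[140+138/4,175+196/4.235])):
    R,c=pose(d);r=R@ray(d,[t])[0];r/=np.linalg.norm(r);Q=np.eye(3)-np.outer(r,r);M+=Q;y+=Q@c
print('tri fill',np.linalg.solve(M,y).round(4))
E
```

```text
side tip [ 0.6016 -0.2659  0.115 ] fill [ 0.6014 -0.2706  0.0505] diff [0.0002 0.0047 0.0645]
   0.42 19 [0.1642 0.1674 0.1677]
   0.45 89 [0.1653 0.1686 0.1706]
   0.48 76 [0.1645 0.1683 0.1696]
   0.51 16 [0.1649 0.1661 0.1675]
   0.54 71 [0.1633 0.1673 0.1702]
   0.57 57 [0.1644 0.1674 0.1685]
scene tip [ 0.6019 -0.2697  0.115 ] fill [ 0.6068 -0.2694  0.0505] diff [-0.0049 -0.0003  0.0645]
   0.45 27 [0.1679 0.1698 0.1702]
   0.48 29 [0.1686 0.1698 0.1704]
   0.54 27 [0.168  0.1692 0.1697]
   0.57 21 [0.1683 0.1695 0.1715]
tri [ 0.6014 -0.2691  0.1135]
tri fill [ 0.6025 -0.2704  0.0487]
```

Request:
drive_tool(rows=[{"dp":[0.07,-0.25,1],"yaw":0},{"dp":[0,0,1.5],"yaw":0},{"dp":[0,0,1],"yaw":0},{"dp":[0,0,0],"yaw":0},{"dp":[0,0,0],"yaw":0}])

```text
clock: 13.55
ee_pos: [0.5171, -0.2695, 0.1194]
eef_rot: [[-0.998, 0.058, -0.0], [0.058, 0.998, -0.0], [0.0, -0.0, -1.0]]
contact_force: [0.3, 0.5, -2.4]
grip_width: 0.0233
grasp_force: 59.2
```

```bash
python3 go.py
```

```text
t 13.55 [ 0.5171 -0.2695  0.1194] light yaw -0.05792416844977888 grip 0.02328967625901878 59.23429727554321 q [-0.59  0.46 -0.13  0.98 -0.   -0.53]
lens est [ 0.6022 -0.2744  0.0819]
lens to target, tool cm [0.14 0.2  2.34] yaw cmd -0.0029241684497788786
```

Request:
drive_tool(rows=[{"dp":[0.1,0.15,0.5],"yaw":0},{"dp":[0,0,0.5],"yaw":0},{"dp":[0,0,0.3],"yaw":0},{"dp":[0,0,0],"yaw":0},{"dp":[0,0,0],"yaw":0}])

```text
clock: 14.05
ee_pos: [0.5161, -0.2678, 0.1063]
eef_rot: [[-0.998, 0.058, -0.0], [0.058, 0.998, -0.0], [0.0, -0.0, -1.0]]
contact_force: [-0.9, 0.4, -2.1]
grip_width: 0.0232
grasp_force: 59.2
```

```bash
python3 go.py
```

```text
t 14.05 [ 0.5161 -0.2678  0.1063] light yaw -0.05775115549665566 grip 0.023159390525692946 59.23364818096161 q [-0.59  0.47 -0.16  0.94 -0.   -0.53]
lens est [ 0.6013 -0.2727  0.0687]
lens to target, tool cm [0.03 0.04 1.02] yaw cmd -0.0027511554966556592
```

Request:
drive_tool(rows=[{"dp":[0,0,0.3],"yaw":0},{"dp":[0,0,0.3],"yaw":0},{"dp":[0,0,0.3],"yaw":0},{"dp":[0,0,0],"yaw":0},{"dp":[0,0,0],"yaw":0}])

```text
clock: 14.55
ee_pos: [0.516, -0.2677, 0.0971]
eef_rot: [[-0.998, 0.058, -0.0], [0.058, 0.998, 0.0], [0.0, 0.0, -1.0]]
contact_force: [0.7, -0.4, -1.0]
grip_width: 0.0232
grasp_force: 59.2
```

```bash
python3 go.py; python3 - <<'E'
from h import *
a=snap('side','side2');b=snap('scene','scene2')
u=a['image'][95:165,235:315];v=b['image'][180:250,140:220]
f=lambda i:cv2.resize(i,(400,350),interpolation=2)
cv2.imwrite('pics/c2.png',cv2.cvtColor(np.hstack([f(u),f(v)]),cv2.COLOR_RGB2BGR))
E
```

```text
t 14.55 [ 0.516  -0.2677  0.0971] light yaw -0.05779715627528814 grip 0.023186867189966487 59.23415243625641 q [-0.59  0.48 -0.17  0.92 -0.   -0.53]
lens est [ 0.6012 -0.2727  0.0596]
lens to target, tool cm [0.02 0.03 0.11] yaw cmd -0.0027971562752881415
```

View pics/c2.png

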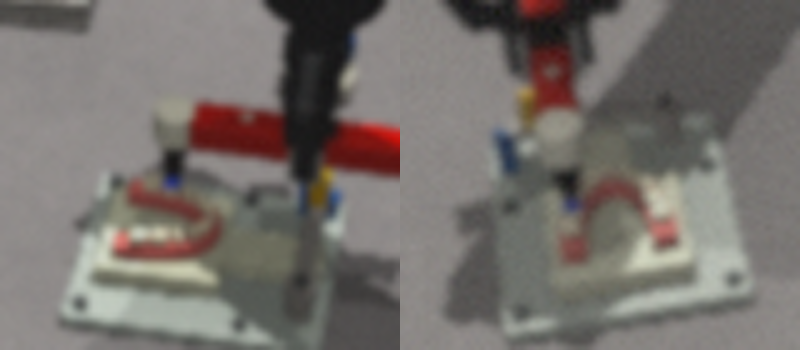

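The nozzle is right over the filling in both views: (172,182) in the side crop and (571,204) in the scene crop. The estimate puts the lens about 9 mm above it, the light is level and the latch is still closed. I'll hold still briefly, then hand in.

Request:
drive_tool(rows=[{"dp":[0,0,0],"yaw":0},{"dp":[0,0,0],"yaw":0},{"dp":[0,0,0],"yaw":0},{"dp":[0,0,0],"yaw":0},{"dp":[0,0,0],"yaw":0}])

```text
clock: 15.15
ee_pos: [0.5162, -0.2678, 0.0973]
eef_rot: [[-0.998, 0.058, 0.0], [0.058, 0.998, -0.0], [-0.0, -0.0, -1.0]]
contact_force: [0.4, -0.4, -0.6]
grip_width: 0.023
grasp_force: 59.2
```

```bash
python3 go.py; python3 -c "
from bench import order
print(order.sign_off())"
```

```text
t 15.15 [ 0.5162 -0.2678  0.0973] light yaw -0.05776111952966456 grip 0.02302955801340749 59.233481884002686 q [-0.59  0.48 -0.17  0.92 -0.   -0.53]
lens est [ 0.6013 -0.2728  0.0598]
lens to target, tool cm [0.04 0.04 0.13] yaw cmd -0.0027611195296645616
the job is handed in; nothing more can be done
None
```

I closed the latch into its catch, then carried the curing light over the rack and handed in at 15 s with it held still, lens down, an estimated 9 mm above the filling and centred to about 1 mm; sign-off returned no verdict.

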